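# Open the return chute and send the bearing bracket down

## Robot

A 6-joint arm with a two-finger parallel gripper is mounted at the origin on the work surface. World frame = base frame: x ahead of the robot, y to its left, z up, the work surface at z = 0. Lengths are in m, angles in rad, forces in N, time in s.
With the tool pointing down it reaches from about 0.25 to 0.725 m from the base axis. Payload 4 kg.
Tool frame: the origin (TCP) lies at the very end of the fingers, on their centre line; the grasp point (between the pads) lies 19 mm behind it; z points along the fingers, y is the line along which they close (so a half turn about z gives the same grasp; the last joint's range is limited). The gripper opens to 85 mm and grips with 20 to 120 N. Pads are 22 mm wide; open, the fingers measure 114 mm over their backs; the gripper's body (76 mm by 85 mm) begins 54 mm behind the grasp point. The pads swing forward as they close: fully open they stand 13 mm farther back than shut.
Start: joints at [1.13, 0.241, 0.005, 1.335, 0, 1.571], TCP at [0.213, 0.452, 0.231] pointing down, gripper open.
Joint ranges: [-2.72, 2.72], [-1.05, 1.87], [-1.09, 1.28], [-1.99, 2.15], [-1.42, 1.44], [-3.14, 3.14]. Speed limits (rad/s): [2.79, 2.79, 3.14, 3.14, 3.14, 3.14].

## Interface

Orientations are given as a unit quaternion [x, y, z, w].
In Python, from workcell import bot gives the robot as it stands.
- The arm moves only by the tool carry_out, never from a script. Its argument "increments" is one flat list of numbers, 5 for each row, row after row: the finger opening in cm, from 0 to 8.54, then the shift along the tool's x, y, z in cm, then the turn about the tool's z in rad. A call has exactly 5 rows; each row shifts and turns the commanded pose from where the row before left it, along the tool's axes as they then stand; what a row does not reach is not made up. A row lasts 1/8 s, in which the tool goes at most 62.5 mm and 10.7 degrees, less where a joint would pass 70% of its speed; a pose out of reach is approached as far as the arm can. A call with a gripper value outside its range is refused whole. The fingers move at their own pace and stop on an object; the grip force is fixed at half the most. Time passes only in rows, so rows that do not move let the fingers close, or fill a call up. It gives the time, the measured TCP pose, the force, the opening and the grip force at its end, in the units of the state.
- bot.get_obs(): the state, without advancing time (a new reading comes with each control period).
- bot.camera(name): name is "scene" or "top"; returns a dict with "pixels" (400x640x3 uint8, blue, green, red), "range_z" (400x640 float32, m along the optical axis (not along the pixel's ray), 0 where there is no reading), "mtx" (3x3 intrinsics, pixels), "eye" and "attitude" of the camera in the world. Camera axes: x right, y down, z forward; pixel columns grow to the right and rows downward; lengths in m; the calibration is good to about 2 mm. A picture is of the moment at which its call begins.
- bot.job_done(): hands the job in; it is judged then, once.
Trained networks look in a picture, given as the dict that the camera call returned (one of the last four; its "shot" number tells which), for a name from the list of things; names that differ only in an ending like _2 or _b are one class to them, and where a whole thing is asked for, a point or a joint stands for the part that bears it (a point fixed in the world has none). Each returns a list of dicts, best first, with "p" (0 to 1); they miss things now and then, are a little off and sometimes report something else, mostly with a low value. They report only what shows in the picture. A call takes as long as a camera call. They do not tell look-alikes from the thing itself.
- bot.find_in(picture, name): "xyz" ([x, y, z] in m, in the coordinates of the camera as it stood for that picture, good to about 4 mm: the middle of the surface that is visible of it).
- bot.regions_of(picture, name): "mask" (400x640 bool, what is visible of it).
- bot.place_of(picture, name): "xyz" ([x, y, z] in m, in the coordinates of the camera as it stood for that picture, good to about 4 mm: a listed point, or the origin of a listed thing).
The state is a dict: "clock": time; "joint_pos": joint angles; "joint_vel": joint speeds; "tau": joint torques, N m; "eef_pos": TCP position; "tool_rot": TCP orientation; "ft_force": force on the tool from outside, world axes, zero at the start; "ft_torque": the same for the moment, N m; "grip_width": finger opening in m; "grasp_force": force on a finger pad.
Only numpy, scipy, OpenCV 4.12 (cv2) and the standard library are available. Lean on these libraries where they do the work, as an engineer would, in place of code of your own. Each camera call takes 0.05 s, during which the arm holds its last target. There are 200 camera calls.

## Task

Lift the loose lid off the leaning return chute by its knob and lay it down gently, flat and knob up, in the middle of the black rubber mat. Then push the bearing bracket that lies on the ledge behind the chute's mouth off the ledge, without lifting it, so that it drops into the open chute. Leave the other things on the table where they are.

Things in the scene. Friction and masses are not known exactly. Their poses are not given: they have to be found in the camera images.
- chute: fixed grey sheet-metal return chute. Origin on the table top under the centre of its mouth; z up, +x from the mouth to the ledge (away from the robot), y along the mouth's level edges. A square duct, 150 x 150 outside, wall 5, 125 deep, closed below, leans 30 degrees towards -x, so its mouth faces up and to -x: mouth centre 158 above the table, near rim 120, far rim 196
- ledge_edge (a point): middle of the free edge of the chute's level aluminium ledge, on its top, 212 above the table, over the mouth's far rim. Same axes as the chute. The ledge runs from here 120 to +x and 75 to either side in y; nothing near it stands taller
- lid_knob (a point): centre of the black knob's head on the loose steel lid, 0.35 kg; z is the knob's axis, away from the lid (30 degrees off vertical at the start), x, y lie along the lid's edges (y level). Head 36 diameter, 34 high, on a 12 high neck. Plate 148 square, its top 29 below this point, 5 thick; under it a boss 132 square, 10 thick sits in the mouth with 4 play. Lying flat, this point is 44 above the surface
- mat: flat black rubber mat fixed on the table, 240 x 240 x 4 thick, origin at the centre of its underside, on the table top
- bracket_mid (a point): middle of the aluminium bearing bracket (pillow block, 0.3 kg or so) on the ledge: foot 60 (x) x 70 (y) x 16 high, round bearing body 44 wide, 50 high overall; this point is 25 above its underside, z up, at the start x points away from the chute's mouth to within 0.15 rad
- wrench: combination wrench, 170 long, lying about along x at the middle of the table. A bystander to leave alone; origin at its underside
- bearing: loose bearing ring, 62 diameter, 18 high, lying flat on the table beside the chute. A bystander to leave alone; origin at its underside
- shaft: stepped steel shaft, 40 diameter, 110 tall, standing on end at the middle of the table. A bystander to leave alone; origin at its underside
- gear: steel gear wheel, 84 diameter, 30 high, lying flat on the table just beyond the mat. A bystander to leave alone; origin at its underside
- spare_bracket: second bracket of the same shape as the one on the ledge, but standing on the table top. A bystander to leave alone; origin at its underside
Not all that is in view belongs to the job. Leave any blue, brown or red look-alike of the part that bears bracket_mid alone.

How it is judged:
On the way, in this order (a step that is already met when the one before it is completed fails the run):
1. the lid lies flat, knob up, on the middle of the mat, let go (horizontal distance between lid_knob and mat below 0.06 m and angle between lid_knob's own z axis and vertical below 0.1 rad and height (world z) of lid_knob below 0.06 m and linear speed of lid below 0.02 m/s and contact force between lid and the fingers below 0.1 N), for 0.2 s.
2. the bracket has dropped into the chute (x of bracket_mid in the frame of chute between 0 and 0.125 m and y of bracket_mid in the frame of chute between -0.065 and 0.065 m and height (world z) of bracket_mid below 0.13 m), for 0.2 s.
At the end, for the whole second after the job is handed in: The lid lies at rest flat on the mat (within 0.1 rad), knob up, its knob within 60 mm of the mat's centre, and the bracket lies at rest inside the chute, its middle lower than 130 mm above the table (all of step 2 and horizontal distance between lid_knob and mat below 0.06 m and angle between lid_knob's own z axis and vertical below 0.1 rad and height (world z) of lid_knob below 0.06 m and linear speed of each of lid, bracket below 0.02 m/s); the robot touches nothing.
It fails at once if the lid is let go more than 17 mm above the mat (horizontal distance between lid_knob and mat below 0.15 m and height (world z) of lid_knob above 0.065 m and contact force between lid and the fingers below 0.1 N).
It fails at once if the bracket is lifted more than 25 mm off the ledge (height (world z) of bracket_mid above 0.262 m).
It fails at once if another thing is moved by more than 30 mm (distance of any of wrench, bearing, shaft, gear, spare_bracket from where it was at the start of the episode above 0.03 m).
It also fails if it takes over 58 s, if anything falls off the work surface, if the arm or the gripper's body presses on something with over 40 N, if the wrist force passes 120 N, or if a joint passes its speed limit or range.

## Working session

There is one attempt and no reset: what is moved stays moved. The work goes in short steps, Python scripts to look and compute and a tool call to move; the robot and the scene stay as the last step left them, time stands still between calls to the robot, and variables do not carry over. Pictures are saved under pics/ and viewed, at most 10 in all, crops included, and the job is handed in when it is done.

Besides the shell and the picture viewer there is one more tool, called after "Call:" by a JSON object that holds its "name" and its "arguments". carry_out: Moves the arm, as the interface text tells. Its arguments: {"type":"object","properties":{"increments":{"type":"array","items":{"type":"number"}}},"required":["increments"]}

```bash
mkdir -p pics; ls
cat > h.py <<'E'
import numpy as np, cv2
from scipy.spatial.transform import Rotation as R
from workcell import bot
def Rm(a):
    a=np.array(a); return a if a.shape==(3,3) else R.from_quat(a).as_matrix()
def W(p,x): return Rm(p["attitude"])@np.array(x)+np.array(p["eye"])
def cloud(p):
    z=p["range_z"]; K=p["mtx"]; v,u=np.indices(z.shape)
    c=np.stack([(u-K[0][2])/K[0][0]*z,(v-K[1][2])/K[1][1]*z,z],-1)
    return c@Rm(p["attitude"]).T+np.array(p["eye"])
def pix(p,x):
    c=p["mtx"]@np.array(x); return (c[:2]/c[2]).round().astype(int)
E
python3 - <<'E'
from h import *
print(bot.get_obs())
for n in ["scene","top"]:
    p=bot.camera(n); cv2.imwrite(f"pics/{n}0.png",p["pixels"]); print(n,p["eye"],p["attitude"])
    for k in ["chute","ledge_edge","lid_knob","mat","bracket_mid","wrench","bearing","shaft","gear","spare_bracket"]:
        for d in bot.place_of(p,k)[:3]: print(k,round(d["p"],2),W(p,d["xyz"]).round(3),pix(p,d["xyz"]))
E
```

```text
pics
{'clock': 0.0, 'joint_pos': array([1.12996484e+00, 2.41393123e-01, 3.73307491e-03, 1.33519698e+00,
       1.52042408e-05, 1.57078546e+00]), 'joint_vel': array([ 0.00151462,  0.00212603,  0.00177722, -0.00023674,  0.00154476,
        0.00020677]), 'tau': array([-4.95137301e-04, -3.72316039e+01,  2.52411300e+01,  1.71614141e-02,
        6.47589331e-05, -1.30481908e-05]), 'eef_pos': array([0.21307423, 0.45163379, 0.23042625]), 'tool_rot': array([ 2.18629918e-01,  9.75807305e-01, -1.00376152e-03, -2.32695122e-04]), 'ft_force': array([ 0.0318861 , -0.35199369, -1.37920383]), 'ft_torque': array([ 0.08308948, -0.02597229,  0.02748419]), 'grasp_force': 0.0, 'grip_width': 0.08527291941036998}
scene [1.06096641 0.38736007 0.88237484] [ 0.41871975  0.8216945  -0.34712213 -0.17028841]
chute 0.86 [ 0.516 -0.233  0.001] [273 224]
ledge_edge 0.66 [ 0.579 -0.235  0.21 ] [248 186]
ledge_edge 0.53 [ 0.586 -0.007  0.001] [315 273]
lid_knob 0.8 [ 0.501 -0.236  0.188] [268 177]
mat 0.8 [ 0.468  0.211 -0.001] [402 282]
mat 0.38 [ 0.586 -0.006 -0.001] [315 273]
bracket_mid 0.9 [ 0.37  -0.172  0.025] [
[... 322 characters left out ...]
8 343]
spare_bracket 0.97 [ 0.689 -0.02  -0.004] [288 297]
top [ 0.3157133  -0.05966637  1.07288603] [-0.69901363  0.71098888 -0.04672949  0.06075448]
chute 0.17 [ 0.524 -0.115 -0.002] [344 183]
ledge_edge 0.6 [ 0.579 -0.235  0.214] [397 142]
lid_knob 0.76 [ 0.497 -0.231  0.19 ] [395 178]
mat 0.58 [0.47  0.217 0.004] [231 203]
bracket_mid 0.97 [ 0.369 -0.173  0.028] [366 235]
bracket_mid 0.96 [ 0.362 -0.314  0.027] [416 236]
bracket_mid 0.81 [ 0.468 -0.425  0.029] [454 198]
wrench 0.77 [ 0.435 -0.004 -0.002] [306 213]
bearing 0.7 [ 0.578 -0.234  0.214] [397 142]
bearing 0.68 [ 0.524 -0.116 -0.002] [344 183]
shaft 0.5 [ 0.59  -0.006 -0.001] [307 162]
gear 0.91 [ 0.66   0.246 -0.001] [223 141]
```

View pics/scene0.png

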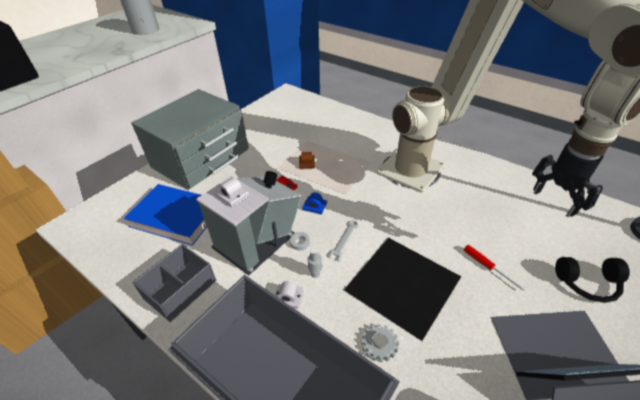

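View pics/top0.png

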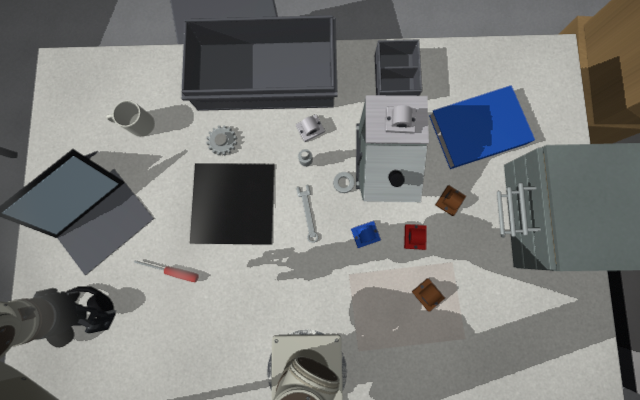

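The pictures show the following:
- **Lid knob:** top view (397,178), on the chute; scene view (270,178).
- **Ledge:** top view (397,115).
- **Mat:** top view (232,204).

**What could be taken for the ledge bracket:**
- the grey one on the ledge: top (401,117), scene (230,187). This is my choice.
- blue: top (366,235)
- red: top (416,236)
- brown: top (450,200)
- brown: top (429,293)
- the grey spare on the table: top (309,127)

The knob has one possible confusion, the dark knob-like item at scene (270,178), and that is the lid knob itself.

Run:
```python
from h import *
p=bot.camera("top"); c=cloud(p)
cv2.imwrite("pics/crop1.png",cv2.resize(p["pixels"][85:225,340:450],None,fx=4,fy=4,interpolation=cv2.INTER_CUBIC))
def rect(m,n):
    q=c[m][:,:2]; r=cv2.minAreaRect((q*1000).astype(np.float32)); print(n,m.sum(),np.round(r[0],1),np.round(r[1],1),round(r[2],1),"medz",np.median(c[m][:,2]).round(4))
near=(abs(c[...,0]-.6)<.2)&(abs(c[...,1]+.235)<.12)
led=near&(abs(c[...,2]-.212)<.005)&(c[...,0]>.56)
led=cv2.morphologyEx(led.astype(np.uint8),cv2.MORPH_OPEN,np.ones((5,5)))>0
rect(led,"ledge")
rect(near&(c[...,2]>.222)&(c[...,0]>.58),"bracket")
rect(near&(c[...,2]>.245)&(c[...,0]>.58),"bracket upper")
print("zmax",c[near&(c[...,0]>.58)][:,2].max())
dark=p["pixels"].max(-1)<60
k=near&dark&(c[...,2]>.16)&(c[...,0]<.56); rect(k,"knob")
lid=near&~dark&(c[...,0]<.57)&(c[...,2]>.125)&(c[...,0]>.4)
q=c[lid]; q=q[np.abs(q[:,1]+.235)<.06]; ctr=np.median(q,0); n=np.linalg.svd(q-q.mean(0),full_matrices=False)[2][2]; n*=np.sign(n[2]); print("lid n",n,q.mean(0),len(q))
m=(abs(c[...,0]-.47)<.17)&(abs(c[...,1]-.214)<.17)&dark&(c[...,2]<.02)
rect(m,"mat")
s=bot.camera("scene")
for d in bot.place_of(s,"bracket_mid")[:4]+bot.place_of(s,"lid_knob")[:1]+bot.place_of(s,"ledge_edge")[:1]: print(W(s,d["xyz"]).round(3),round(d["p"],2))
```

```text
ledge 2133 [ 640.1 -237.8] [150.1 122. ] 87.9 medz 0.2119
bracket 752 [ 632.2 -243.6] [69.5 59.2] 85.5 medz 0.2364
bracket upper 341 [ 632.8 -242.7] [41.4 42.2] 87.4 medz 0.2587
zmax 0.264546190375218
knob 197 [ 495.8 -231. ] [41.1 32. ] 22.0 medz 0.1998
lid n [-0.49863518  0.01705739  0.8666441 ] [ 0.51291228 -0.2351206   0.16125103] 2282
mat 5700 [469.8 213.5] [238.4 235.8] 89.1 medz 0.0039
[ 0.636 -0.245  0.242] 0.87
[ 0.196 -0.34   0.023] 0.72
[ 0.365 -0.313  0.02 ] 0.69
[ 0.368 -0.175  0.024] 0.62
[ 0.5   -0.237  0.187] 0.69
[ 0.578 -0.234  0.206] 0.85
```

View pics/crop1.png

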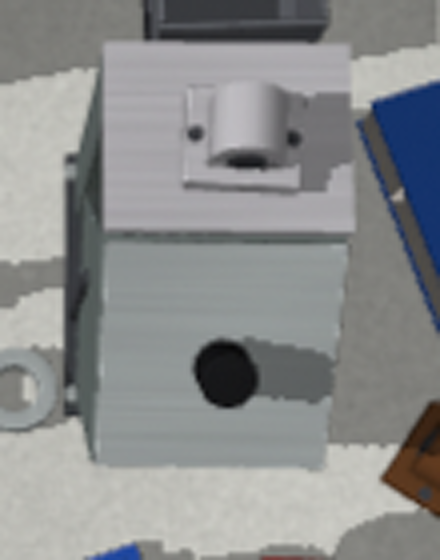

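The crop shows the grey bracket on the ledge at (245,130) and the black knob at (227,372), so the choice holds. The chute yaw is about -2°. Next I turn the tool, rise and start towards the knob.

Call:
{"name": "carry_out", "arguments": {"increments": [8.5,0,0,-2.5,-0.135,8.5,0,0,-2.5,-0.135,8.5,0,0,-2.5,-0.135,8.5,-2,-5,0,0,8.5,-2,-5,0,0]}}

```text
clock: 1.98
eef_pos: [0.2501, 0.3502, 0.3064]
tool_rot: [0.017, 1.0, 0.0, 0.0]
ft_force: [0.3, 0.5, 0.0]
grip_width: 0.0853
grasp_force: 0.0
```

```bash
cat >> h.py <<'E'
def go(t,yaw=None):
    o=bot.get_obs(); M=Rm(o["tool_rot"]); d=M.T@(np.array(t)-o["eef_pos"])*100
    print("t",round(o["clock"],2),"pos",o["eef_pos"].round(4),"tool cm",d.round(2),"yang",np.degrees(np.arctan2(M[1,1],M[0,1])).round(2),"tilt",M[:,2].round(3),"q",np.round(o["joint_pos"],2),"F",np.round(o["ft_force"],1),"w",round(o["grip_width"],4),"g",round(o["grasp_force"],1))
E
python3 -c "
from h import *
go([.499,-.234,.27])"
```

```text
t 1.98 pos [0.2501 0.3502 0.3064] tool cm [-26.86 -57.54   3.64] yang 88.05 tilt [ 0.001  0.    -1.   ] q [ 0.95  0.08  0.    1.5  -0.    0.98] F [0.3 0.5 0. ] w 0.0853 g 0.0
```

Call:
{"name": "carry_out", "arguments": {"increments": [8.5,-2.6,-5.6,0,0,8.5,-2.6,-5.6,0,0,8.5,-2.6,-5.6,0,0,8.5,-2.6,-5.6,0,0,8.5,-2.6,-5.6,0,0]}}

```text
clock: 2.6
eef_pos: [0.3701, 0.0645, 0.3067]
tool_rot: [0.018, 1.0, 0.0, 0.001]
ft_force: [1.2, -0.4, -0.4]
grip_width: 0.0852
grasp_force: 0.0
```

Call:
{"name": "carry_out", "arguments": {"increments": [8.5,-2.6,-5.6,0,0,8.5,-2.6,-5.6,0,0,8.5,-2.6,-5.6,0,0,8.5,-2.6,-5.6,0,0,8.5,-2.6,-5.6,0,0]}}

```text
clock: 3.22
eef_pos: [0.4901, -0.2202, 0.3064]
tool_rot: [0.018, 1.0, 0.0, 0.0]
ft_force: [1.6, 0.1, -0.4]
grip_width: 0.0852
grasp_force: 0.0
```

```bash
python3 -c "
from h import *
go([.499,-.235,.172])"
```

```text
t 3.23 pos [ 0.4901 -0.2202  0.3064] tool cm [-0.94 -1.44 13.45] yang 87.92 tilt [ 0.001 -0.    -1.   ] q [-0.42  0.3   0.28  1.55  0.   -0.39] F [ 1.6  0.1 -0.4] w 0.0852 g 0.0
```

Call:
{"name": "carry_out", "arguments": {"increments": [8.5,-0.9,-1.4,2.5,0,8.5,0,0,3.5,0,8.5,0,0,3.5,0,8.5,0,0,2.5,0,8.5,0,0,1.4,0]}}

```text
clock: 3.85
eef_pos: [0.4973, -0.2321, 0.1707]
tool_rot: [0.018, 1.0, 0.0, -0.001]
ft_force: [-0.2, -0.7, 0.2]
grip_width: 0.0848
grasp_force: 0.0
```

Call:
{"name": "carry_out", "arguments": {"increments": [2.5,0,0,0,0,2.5,0,0,0,0,2.5,0,0,0,0,2.5,0,0,0,0,2.5,0,0,0,0]}}

```text
clock: 4.47
eef_pos: [0.4989, -0.233, 0.1741]
tool_rot: [0.018, 1.0, -0.001, 0.001]
ft_force: [-0.0, -1.2, 6.0]
grip_width: 0.0344
grasp_force: 60.2
```

Run:
```python
from h import *
go([.499,-.235,.172])
p=bot.camera("scene"); cv2.imwrite("pics/g.png",cv2.resize(p["pixels"][110:270,180:340],None,fx=3.5,fy=3.5))
```

```text
t 4.47 pos [ 0.4989 -0.233   0.1741] tool cm [-0.02 -0.2   0.21] yang 87.95 tilt [ 0.003 -0.002 -1.   ] q [-0.44  0.37  0.03  1.23 -0.   -0.4 ] F [-0.  -1.2  6. ] w 0.0344 g 60.2
```

View pics/g.png

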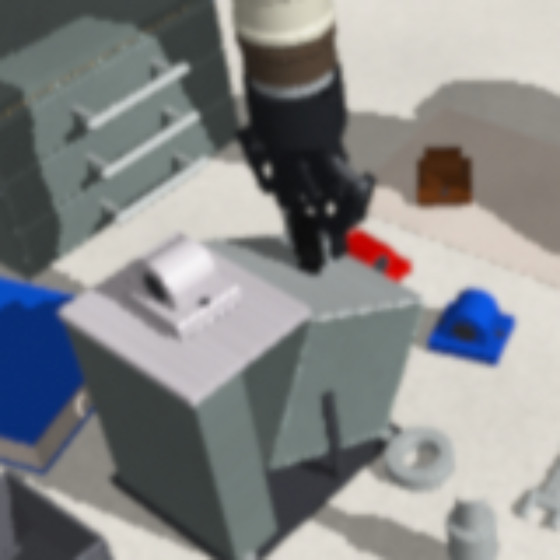

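The crop shows the fingers closed on the knob at (312,262), with opening 34 mm and grip 60 N. I lift along the lid's normal.

Call:
{"name": "carry_out", "arguments": {"increments": [2.5,0.3,0,-0.5,0,2.5,0.5,0,-0.9,0,2.5,0.5,0,-0.9,0,2.5,0.8,0,-1.4,0,2.5,1,0,-2,0]}}

```text
clock: 5.15
eef_pos: [0.4655, -0.231, 0.2297]
tool_rot: [0.018, 1.0, 0.0, -0.001]
ft_force: [-0.9, 0.0, -3.2]
grip_width: 0.0342
grasp_force: 60.1
```

Call:
{"name": "carry_out", "arguments": {"increments": [2.5,1,0,-2.5,0,2.5,0,0,-2.5,0,2.5,0,0,-2,0,2.5,0,0,0,0,2.5,0,0,0,0]}}

```text
clock: 5.78
eef_pos: [0.4563, -0.2308, 0.2987]
tool_rot: [0.018, 1.0, 0.0, -0.001]
ft_force: [-0.7, 0.4, -4.0]
grip_width: 0.0342
grasp_force: 60.1
```

Run:
```python
from h import *
go([.469,.2135,.3])
p=bot.camera("scene"); cv2.imwrite("pics/l.png",cv2.resize(p["pixels"][90:270,170:350],None,fx=3,fy=3))
c=cloud(bot.camera("top"))
o=bot.get_obs()["eef_pos"]; d=c-o; m=(abs(d[...,0])<.075)&(abs(d[...,1])<.075)&(d[...,2]<.03)&(d[...,2]>-.09)&((abs(d[...,1])>.05))
q=c[m]; n=np.linalg.svd(q-q.mean(0),full_matrices=False)[2][2]; print(n*np.sign(n[2]),q.mean(0),len(q))
```

```text
t 5.78 pos [ 0.4563 -0.2308  0.2987] tool cm [ 0.33 44.44 -0.11] yang 87.94 tilt [-0.001  0.001 -1.   ] q [-0.47  0.25  0.19  1.51 -0.   -0.43] F [-0.7  0.4 -4. ] w 0.0342 g 60.1
[-0.49310499  0.01845617  0.86977401] [ 0.4692592  -0.16896652  0.28342827] 675
```

View pics/l.png

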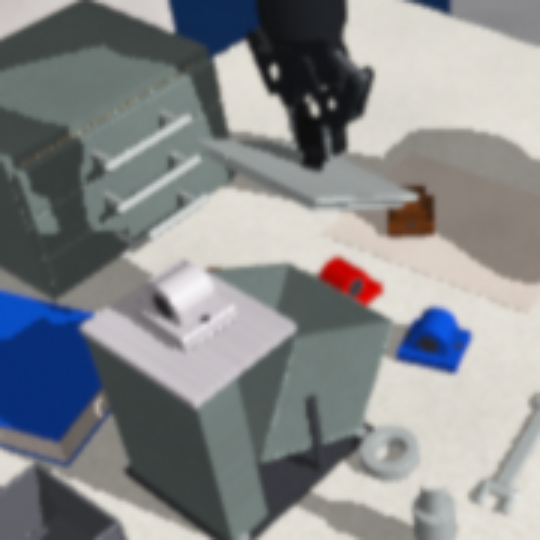

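The crop shows the lid held free at (310,175), still tilted 30°, with the chute open below it. I carry it to the mat.

Call:
{"name": "carry_out", "arguments": {"increments": [2.5,0.2,3,0,0,2.5,0.3,5,0,0,2.5,0.3,5.5,0,0,2.5,0.3,5.5,0,0,2.5,0.3,5.5,0,0]}}

```text
clock: 6.5
eef_pos: [0.4511, 0.016, 0.2984]
tool_rot: [0.018, 1.0, -0.0, -0.001]
ft_force: [1.1, 0.3, -3.3]
grip_width: 0.0344
grasp_force: 60.5
```

Call:
{"name": "carry_out", "arguments": {"increments": [2.5,0.3,5.5,0,0,2.5,0.2,5.5,2,0,2.5,0.2,5,4,0,2.5,0.1,3,4,0,2.5,0,0.9,4,0]}}

```text
clock: 7.12
eef_pos: [0.45, 0.2142, 0.1581]
tool_rot: [0.016, 1.0, -0.0, -0.001]
ft_force: [0.5, -0.8, -3.8]
grip_width: 0.0347
grasp_force: 60.6
```

Run:
```python
from h import *
go([.45,.2135,.065])
c=cloud(bot.camera("top"))
o=bot.get_obs()["eef_pos"]; d=c-o; m=(abs(d[...,0])<.075)&(abs(d[...,1])<.075)&(d[...,2]<.03)&(d[...,2]>-.09)&((abs(d[...,1])>.05))&(c[...,2]>.03)
q=c[m]; n=np.linalg.svd(q-q.mean(0),full_matrices=False)[2][2]; print(n*np.sign(n[2]),q.mean(0),len(q))
```

```text
t 7.12 pos [0.45   0.2142 0.1581] tool cm [-0.02 -0.07  9.31] yang 88.14 tilt [-0.001 -0.    -1.   ] q [ 0.44  0.28 -0.13  1.15  0.    0.48] F [ 0.5 -0.8 -3.8] w 0.0347 g 60.6
[-0.4955912   0.01214906  0.86847093] [0.45357517 0.17571281 0.13922188] 610
```

Call:
{"name": "carry_out", "arguments": {"increments": [2.5,0,0,3.5,0,2.5,0,0,3,0,2.5,0,0,1.5,0,2.5,0,0,0.9,0,2.5,0,0,0.3,0]}}

```text
clock: 7.8
eef_pos: [0.4514, 0.2123, 0.0686]
tool_rot: [0.018, 1.0, 0.0, 0.0]
ft_force: [0.3, 0.2, -3.3]
grip_width: 0.0345
grasp_force: 60.6
```

Call:
{"name": "carry_out", "arguments": {"increments": [2.5,0,0,0.2,0,2.5,0,0,0.2,0,2.5,-0.2,0,0.2,0,2.5,-0.2,0,0.1,0,2.5,0,0,0,0]}}

```text
clock: 8.43
eef_pos: [0.4553, 0.2124, 0.0619]
tool_rot: [0.018, 1.0, 0.0, 0.0]
ft_force: [-1.1, -0.2, 2.7]
grip_width: 0.0345
grasp_force: 61.3
```

Call:
{"name": "carry_out", "arguments": {"increments": [2.5,-0.4,0,0.25,0,2.5,-0.4,0,0.25,0,2.5,-0.4,0,0.25,0,2.5,0,0,0,0,2.5,0,0,0,0]}}

```text
clock: 9.05
eef_pos: [0.4679, 0.2121, 0.0546]
tool_rot: [0.018, 1.0, 0.0, 0.001]
ft_force: [-1.4, -0.6, 5.8]
grip_width: 0.0345
grasp_force: 63.0
```

```bash
cat >> h.py <<'E'
def tilt():
    c=cloud(bot.camera("top")); o=bot.get_obs()["eef_pos"]; d=c-o
    m=(abs(d[...,0])<.07)&(abs(d[...,1])<.07)&(d[...,2]<.025)&(c[...,2]>.008)&((abs(d[...,1])>.05))
    q=c[m]; n=np.linalg.svd(q-q.mean(0),full_matrices=False)[2][2]; print("n",(n*np.sign(n[2])).round(3),q.mean(0).round(3),len(q))
E
python3 -c "
from h import *
go([.469,.2135,.034]);tilt()"
```

```text
t 9.05 pos [0.4679 0.2121 0.0546] tool cm [-0.1   0.15  2.07] yang 87.97 tilt [ 0.002  0.001 -1.   ] q [ 0.43  0.41 -0.24  0.91 -0.    0.46] F [-1.4 -0.6  5.8] w 0.0345 g 63.0
n [-0.323  0.011  0.946] [0.464 0.171 0.037] 416
```

The lid is pivoting in the grip as planned, with the tilt now 19°.

Call:
{"name": "carry_out", "arguments": {"increments": [2.5,-0.35,0,0.3,0,2.5,-0.35,0,0.3,0,2.5,-0.35,0,0.3,0,2.5,-0.3,0,0.33,0,2.5,0,0,0,0]}}

```text
clock: 9.72
eef_pos: [0.4823, 0.2117, 0.0422]
tool_rot: [0.018, 1.0, 0.0, 0.002]
ft_force: [2.4, -1.9, 4.4]
grip_width: 0.0343
grasp_force: 65.0
```

Call:
{"name": "carry_out", "arguments": {"increments": [2.5,-0.3,0,0.33,0,2.5,-0.2,0,0.3,0,2.5,0,0,0.15,0,2.5,0,0,0,0,2.5,0,0,0,0]}}

```text
clock: 10.35
eef_pos: [0.4877, 0.2116, 0.0348]
tool_rot: [0.018, 1.0, 0.0, 0.002]
ft_force: [4.3, 0.3, 5.6]
grip_width: 0.0346
grasp_force: 66.8
```

```bash
python3 -c "
from h import *
go([.469,.2135,.034]);tilt()"
```

```text
t 10.35 pos [0.4877 0.2116 0.0348] tool cm [1.87 0.12 0.08] yang 87.94 tilt [ 0.005  0.001 -1.   ] q [ 0.41  0.47 -0.22  0.88 -0.    0.45] F [4.3 0.3 5.6] w 0.0346 g 66.8
n [-0.034  0.002  0.999] [0.483 0.158 0.021] 338
```

Call:
{"name": "carry_out", "arguments": {"increments": [2.5,0,0,0.2,0,2.5,0,0,0.1,0,2.5,0,0,0,0,5,0,0,0,0,8.5,0,0,0,0]}}

```text
clock: 11.02
eef_pos: [0.4841, 0.2107, 0.0298]
tool_rot: [0.018, 1.0, -0.0, -0.001]
ft_force: [-0.6, -0.1, 0.3]
grip_width: 0.0666
grasp_force: 0.0
```

Call:
{"name": "carry_out", "arguments": {"increments": [8.5,0,0,0,0,8.5,0,0,0,0,8.5,0,0,-2,0,8.5,0,0,-4,0,8.5,0,0,-6,0]}}

```text
clock: 11.65
eef_pos: [0.4837, 0.2104, 0.1499]
tool_rot: [0.018, 1.0, -0.001, -0.002]
ft_force: [0.9, 0.2, 0.3]
grip_width: 0.0852
grasp_force: 0.0
```

Run:
```python
from h import *
p=bot.camera("scene"); cv2.imwrite("pics/m.png",cv2.resize(p["pixels"][150:390,250:510],None,fx=2.3,fy=2.3))
for d in bot.place_of(p,"lid_knob")[:2]: print(W(p,d["xyz"]).round(3),d["p"])
tilt(); go([.632,-.244,.30])
```

```text
n [0.005 0.006 1.   ] [0.476 0.201 0.019] 535
t 11.8 pos [0.488  0.2123 0.1545] tool cm [-16.13 -45.03 -14.59] yang 87.95 tilt [ 0.008  0.003 -1.   ] q [ 0.41  0.34 -0.06  1.16  0.    0.45] F [-0.9  0.3 -0.2] w 0.0852 g 0.0
```

View pics/m.png

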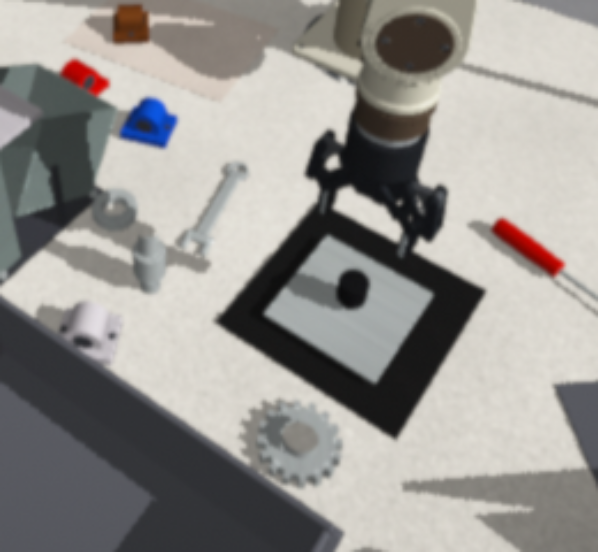

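The picture shows the lid flat on the mat, with the knob at (352,288) and the other things undisturbed. Step 1 is met. Next, I turn the tool so that the open fingers straddle the bracket along x.

Call:
{"name": "carry_out", "arguments": {"increments": [8.5,0,0,-3.3,0.175,8.5,0,0,-3.3,0.175,8.5,0,0,-3.3,0.175,8.5,0,0,-3.3,0.175,8.5,0,0,-3.3,0.175]}}

```text
clock: 12.42
eef_pos: [0.4849, 0.2109, 0.3151]
tool_rot: [0.442, 0.897, -0.001, -0.001]
ft_force: [1.6, -0.4, 0.1]
grip_width: 0.0849
grasp_force: 0.0
```

Call:
{"name": "carry_out", "arguments": {"increments": [8.5,0,0,0,0.175,8.5,0,0,0,0.175,8.5,0,0,0,0.175,8.5,0,0,0,0.17,8.5,0,0,0,0]}}

```text
clock: 13.05
eef_pos: [0.485, 0.2109, 0.3142]
tool_rot: [0.719, 0.695, -0.001, -0.0]
ft_force: [0.5, 0.3, 0.2]
grip_width: 0.0852
grasp_force: 0.0
```

```bash
python3 -c "
from h import *
go([.632,-.244,.30])"
```

```text
t 13.05 pos [0.485  0.2109 0.3142] tool cm [-44.98  16.19   1.43] yang -1.89 tilt [-0.002 -0.001 -1.   ] q [0.41 0.28 0.28 1.57 0.   2.01] F [0.5 0.3 0.2] w 0.0852 g 0.0
```

Call:
{"name": "carry_out", "arguments": {"increments": [8.5,-5,1.8,0,0,8.5,-5,1.8,0,0,8.5,-5,1.8,0,0,8.5,-5,1.8,0,0,8.5,-5,1.8,0,0]}}

```text
clock: 13.68
eef_pos: [0.5668, -0.0435, 0.3148]
tool_rot: [0.718, 0.696, -0.0, -0.0]
ft_force: [0.4, 0.1, 0.2]
grip_width: 0.0854
grasp_force: 0.0
```

Call:
{"name": "carry_out", "arguments": {"increments": [8.5,-5,1.8,0,0,8.5,-5,1.8,0,0,8.5,-5,1.8,0,0,8.5,-5,1.8,0,0,8.5,0,0,0,0]}}

```text
clock: 14.3
eef_pos: [0.6315, -0.2484, 0.3113]
tool_rot: [0.72, 0.694, -0.001, -0.002]
ft_force: [0.3, 0.5, 0.0]
grip_width: 0.0853
grasp_force: 0.0
```

```bash
python3 -c "
from h import *
go([.634,-.244,.215])"
```

```text
t 14.3 pos [ 0.6315 -0.2484  0.3113] tool cm [0.43 0.28 9.63] yang -2.14 tilt [-0.005  0.001 -1.   ] q [-0.37  0.65  0.84  1.77 -0.    1.23] F [0.3 0.5 0. ] w 0.0853 g 0.0
```

Call:
{"name": "carry_out", "arguments": {"increments": [8.5,0.4,0.3,2,0,8.5,0,0,2.5,0,8.5,0,0,2.5,0,8.5,0,0,1.7,0,8.5,0,0,0.5,0]}}

```text
clock: 14.92
eef_pos: [0.6337, -0.2389, 0.222]
tool_rot: [0.718, 0.696, -0.001, -0.002]
ft_force: [-0.1, 0.2, 1.0]
grip_width: 0.0849
grasp_force: 0.0
```

Call:
{"name": "carry_out", "arguments": {"increments": [8.5,0,0,0.3,0,8.5,0,0,0.2,0,8.5,0,0,0,0,8.5,0,0,0,0,8.5,0,0,0,0]}}

```text
clock: 15.55
eef_pos: [0.6348, -0.2405, 0.219]
tool_rot: [0.719, 0.695, 0.0, 0.0]
ft_force: [1.0, -0.5, -0.2]
grip_width: 0.085
grasp_force: 0.0
```

Run:
```python
from h import *
p=bot.camera("scene"); cv2.imwrite("pics/b.png",cv2.resize(p["pixels"][120:250,170:330],None,fx=4.5,fy=4.5,interpolation=cv2.INTER_CUBIC))
go([.634,-.244,.205])
```

```text
t 15.6 pos [ 0.6348 -0.2405  0.2189] tool cm [-0.35 -0.07  1.39] yang -2.01 tilt [ 0. -0. -1.] q [-0.36  0.62  0.56  1.5   0.    1.24] F [ 0.3  0.8 -0.5] w 0.0851 g 0.0
```

View pics/b.png

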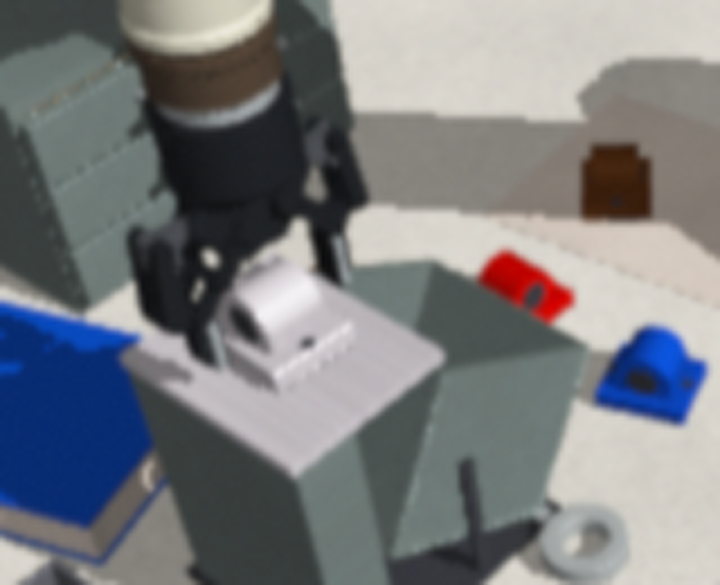

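The picture shows the fingers straddling the bracket at (270,310), with the rear fingertip at (210,360) still hovering. I lower a little, then pull towards the mouth.

Call:
{"name": "carry_out", "arguments": {"increments": [8.5,-0.3,0,0.5,0,8.5,0,0,0.4,0,8.5,0,0,0.3,0,8.5,0,0,0,0,8.5,0,0,0,0]}}

```text
clock: 16.23
eef_pos: [0.6347, -0.2434, 0.2068]
tool_rot: [0.719, 0.695, 0.0, 0.0]
ft_force: [0.2, -0.3, 0.2]
grip_width: 0.0852
grasp_force: 0.0
```

Call:
{"name": "carry_out", "arguments": {"increments": [8.5,0,-0.6,0,0,8.5,0,-0.8,0,0,8.5,0,-0.8,0,0,8.5,0,-0.8,0,0,8.5,0,-0.8,0,0]}}

```text
clock: 16.85
eef_pos: [0.5961, -0.2421, 0.2068]
tool_rot: [0.719, 0.695, 0.0, 0.0]
ft_force: [1.4, -1.1, -0.9]
grip_width: 0.0849
grasp_force: 0.9
```

Run:
```python
from h import *
p=bot.camera("scene")
for d in bot.place_of(p,"bracket_mid")[:3]: print(W(p,d["xyz"]).round(3),d["p"])
go([.634,-.244,.205])
```

```text
[ 0.61  -0.248  0.238] 0.85
[ 0.197 -0.345  0.025] 0.77
[ 0.363 -0.315  0.02 ] 0.62
t 16.95 pos [ 0.5954 -0.2422  0.2071] tool cm [-0.05  3.86  0.2 ] yang -2.04 tilt [-0.001 -0.    -1.   ] q [-0.39  0.54  0.39  1.42 -0.    1.22] F [ 0.1 -0.7 -0.6] w 0.0852 g 0.0
```

Call:
{"name": "carry_out", "arguments": {"increments": [8.5,0,-0.8,0,0,8.5,0,-0.7,0,0,8.5,0,0,0,0,8.5,0,0.8,0,0,8.5,0,0,-2,0]}}

```text
clock: 17.58
eef_pos: [0.5891, -0.2413, 0.2245]
tool_rot: [0.719, 0.695, -0.001, -0.002]
ft_force: [-0.1, 0.4, 0.3]
grip_width: 0.0848
grasp_force: 0.0
```

Call:
{"name": "carry_out", "arguments": {"increments": [8.5,0,0,-3,0,8.5,0,0,-3,0,0,0,3,0,0,0,0,3.5,0,0,0,0,0,0,0]}}

```text
clock: 18.2
eef_pos: [0.6565, -0.2436, 0.283]
tool_rot: [0.719, 0.695, -0.001, -0.002]
ft_force: [-0.9, -0.2, -0.8]
grip_width: 0.0313
grasp_force: 0.0
```

Run:
```python
from h import *
p=bot.camera("scene")
for d in bot.place_of(p,"bracket_mid")[:1]: print(W(p,d["xyz"]).round(3),d["p"])
go([.652,-.2445,.218])
```

```text
[ 0.366 -0.313  0.022] 0.7
t 18.3 pos [ 0.6546 -0.2439  0.2852] tool cm [-0.07 -0.25  6.72] yang -1.98 tilt [-0.002  0.001 -1.   ] q [-0.36  0.69  0.85  1.73 -0.    1.25] F [0.9 0.5 0.3] w 0.0157 g 0.0
```

Call:
{"name": "carry_out", "arguments": {"increments": [0,0,0,0,0,0,0,0,2,0,0,0,0,2,0,0,0,0,2,0,0,0,0,0.5,0]}}

```text
clock: 18.92
eef_pos: [0.6531, -0.244, 0.2213]
tool_rot: [0.72, 0.694, -0.0, -0.001]
ft_force: [-0.6, 0.9, -0.2]
grip_width: -0.0003
grasp_force: 0.0
```

Run:
```python
from h import *
p=bot.camera("scene"); cv2.imwrite("pics/c.png",cv2.resize(p["pixels"][120:250,170:330],None,fx=4.5,fy=4.5,interpolation=cv2.INTER_CUBIC))
go([.652,-.2445,.218])
```

```text
t 18.98 pos [ 0.6535 -0.244   0.2214] tool cm [-0.05 -0.14  0.34] yang -2.03 tilt [-0.001  0.    -1.   ] q [-0.36  0.67  0.65  1.55 -0.    1.25] F [ 1.  -0.2  0.3] w -0.0002 g 0.0
```

View pics/c.png

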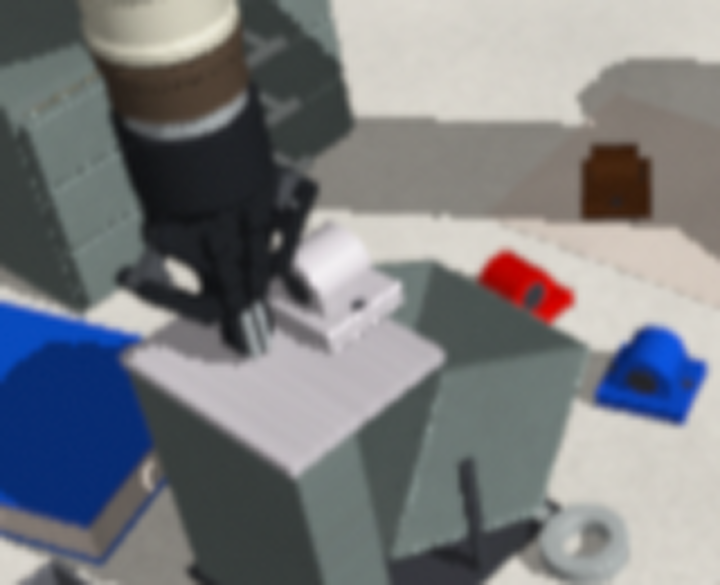

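The picture shows the closed fingers at (255,340) behind the bracket at (345,285), whose front now overhangs the mouth. I push on slowly.

Call:
{"name": "carry_out", "arguments": {"increments": [0,0,-0.8,0.2,0,0,0,-0.8,0,0,0,0,-0.6,0,0,0,0,-0.6,0,0,0,0,-0.6,0,0]}}

```text
clock: 19.6
eef_pos: [0.6216, -0.243, 0.2209]
tool_rot: [0.719, 0.695, 0.001, 0.002]
ft_force: [3.8, -0.7, 3.3]
grip_width: -0.0002
grasp_force: 2.6
```

Call:
{"name": "carry_out", "arguments": {"increments": [0,0,-0.6,0,0,0,0,-0.6,0,0,0,0,-0.6,0,0,0,0,0,0,0,0,0,0,0,0]}}

```text
clock: 20.23
eef_pos: [0.6011, -0.2421, 0.2186]
tool_rot: [0.719, 0.695, -0.001, -0.002]
ft_force: [0.1, 0.5, 0.1]
grip_width: -0.0001
grasp_force: 0.0
```

Run:
```python
from h import *
p=bot.camera("scene"); cv2.imwrite("pics/d.png",cv2.resize(p["pixels"][120:250,170:330],None,fx=4.5,fy=4.5,interpolation=cv2.INTER_CUBIC))
go([.60,-.2445,.218])
```

```text
t 20.27 pos [ 0.6013 -0.2421  0.2184] tool cm [-0.25 -0.12  0.04] yang -2.02 tilt [-0.004  0.001 -1.   ] q [-0.38  0.56  0.44  1.46 -0.    1.22] F [-0.   0.1 -0.7] w -0.0001 g 0.0
```

View pics/d.png

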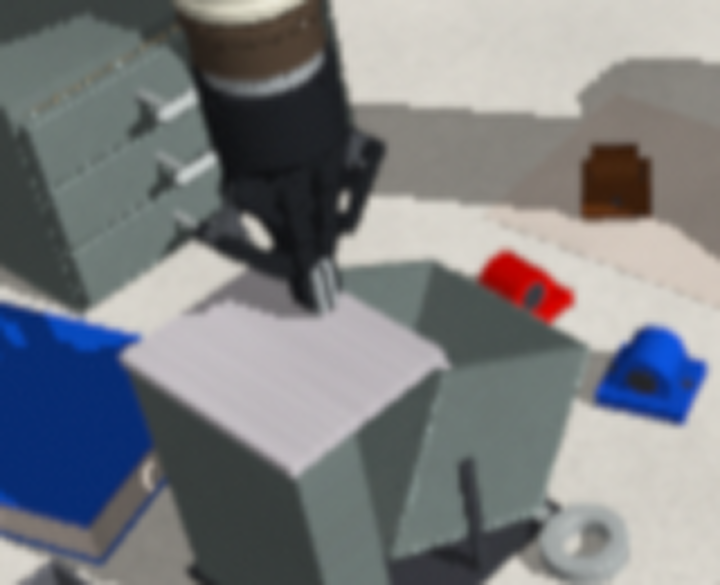

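The picture shows the ledge empty, with only the fingers at (320,290), so the bracket has dropped into the mouth. I retreat upwards and check from above.

Call:
{"name": "carry_out", "arguments": {"increments": [0,0,0,-2.5,0,0,0,0,-4,0,0,0,0,-3,0,0,5,0,0,0,0,5,0,0,0]}}

```text
clock: 20.9
eef_pos: [0.6056, -0.142, 0.3137]
tool_rot: [0.72, 0.694, -0.001, -0.001]
ft_force: [0.8, 0.3, 0.1]
grip_width: 0.0
grasp_force: 0.0
```

Call:
{"name": "carry_out", "arguments": {"increments": [0,5,-1,0,0,0,5,-1,0,0,0,3,-1,0,0,0,0,0,0,0,0,0,0,0,0]}}

```text
clock: 21.52
eef_pos: [0.5805, -0.0119, 0.314]
tool_rot: [0.719, 0.695, -0.001, -0.0]
ft_force: [-0.6, -0.1, 0.2]
grip_width: 0.0001
grasp_force: 0.0
```

Run:
```python
from h import *
p=bot.camera("top"); cv2.imwrite("pics/e.png",cv2.resize(p["pixels"][85:265,180:460],None,fx=2.8,fy=2.8,interpolation=cv2.INTER_CUBIC))
c=cloud(p); a=R.from_euler('z',-2,degrees=True).as_matrix()
q=(c-np.array([.516,-.2335,0]))@a
m=(q[...,0]>-.06)&(q[...,0]<.06)&(abs(q[...,1])<.062)&(q[...,2]<.15)
print(m.sum(), np.percentile(q[m],[2,25,50,75,98],axis=0).round(3))
for k in ["lid_knob","bracket_mid"]:
    for d in bot.place_of(p,k)[:5]: print(k,W(p,d["xyz"]).round(3),((W(p,d["xyz"])-[.516,-.2335,0])@a).round(3),round(d["p"],2))
go([.6,-.24,.3])
```

```text
1831 [[-0.059 -0.059 -0.002]
 [-0.042 -0.027  0.035]
 [-0.007  0.002  0.071]
 [ 0.025  0.029  0.081]
 [ 0.058  0.057  0.121]]
bracket_mid [ 0.197 -0.346  0.02 ] [-0.315 -0.124  0.02 ] 0.91
bracket_mid [ 0.528 -0.237  0.05 ] [ 0.012 -0.004  0.05 ] 0.76
bracket_mid [ 0.371 -0.173  0.027] [-0.147  0.056  0.027] 0.67
bracket_mid [ 0.363 -0.312  0.026] [-0.15  -0.083  0.026] 0.64
bracket_mid [ 0.462 -0.425  0.025] [-0.047 -0.194  0.025] 0.59
t 21.68 pos [ 0.5808 -0.0126  0.3142] tool cm [-22.65   2.75   1.42] yang -2.11 tilt [-0.001 -0.    -1.   ] q [-0.02  0.4   0.44  1.61 -0.    1.59] F [-0.2 -0.2 -0.2] w -0.0001 g 0.0
```

View pics/e.png

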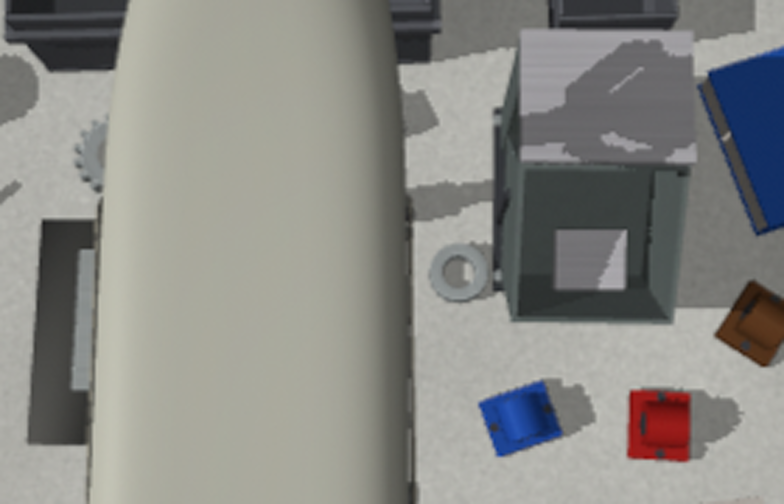

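The picture shows the bracket lying upside down in the chute, its foot underside at (590,260). The lid is partly hidden by the arm. I check the bracket's x more closely.

Run:
```python
from h import *
a=R.from_euler('z',-2,degrees=True).as_matrix(); o=np.array([.516,-.2335,0])
p=bot.camera("top"); q=(cloud(p)-o)@a
hsv=p["pixels"].astype(float); m=np.zeros((400,640),bool); m[168:188,380:403]=1
s=q[m]; ok=np.ones(len(s),bool)
for _ in range(5):
    mu=s[ok].mean(0); n=np.linalg.svd(s[ok]-mu,full_matrices=False)[2][2]; n*=np.sign(n[2]); ok=abs((s-mu)@n)<.003
print("foot face",mu.round(4),n.round(3),ok.sum(),"min/max",s[ok].min(0).round(3),s[ok].max(0).round(3),"mid",(mu-.025*n).round(4))
c=bot.camera("scene")
for k in ["lid_knob","bracket_mid","ledge_edge","chute"]:
    for d in bot.place_of(c,k)[:1]: w=W(c,d["xyz"]); print(k,w.round(3),((w-o)@a).round(3),round(d["p"],2))
```

```text
foot face [-0.012   0.0059  0.1587] [0.979 0.017 0.205] 49 min/max [-0.206 -0.039  0.074] [0.008 0.167 1.073] mid [-0.0365  0.0055  0.1536]
lid_knob [0.48  0.206 0.051] [-0.051  0.438  0.051] 0.8
bracket_mid [ 0.368 -0.312  0.022] [-0.146 -0.084  0.022] 0.76
ledge_edge [ 0.577 -0.235  0.211] [0.061 0.001 0.211] 0.66
```

Run:
```python
from h import *
a=R.from_euler('z',-2,degrees=True).as_matrix(); o=np.array([.516,-.2335,0])
p=bot.camera("top"); q=(cloud(p)-o)@a
print("no depth",(p["range_z"][168:188,380:403]==0).sum())
m=np.zeros((400,640),bool); m[169:187,380:402]=1; m&=(p["range_z"]>.3)&(q[...,2]<.16)
s=q[m]; A=np.c_[s[:,:2],np.ones(len(s))]; ok=abs(s[:,2]-np.median(s[:,2]))<.03
for _ in range(8):
    k=np.linalg.lstsq(A[ok],s[ok,2],rcond=None)[0]; ok=abs(A@k-s[:,2])<.004
n=np.array([-k[0],-k[1],1]); n/=np.linalg.norm(n); f=s[ok]; r=cv2.minAreaRect((f[:,:2]*1000).astype(np.float32))
print(len(s),ok.sum(),"n",n.round(3),"mean",f.mean(0).round(4),r,"zrange",f[:,2].min(),f[:,2].max(),"mid",(f.mean(0)-.025*n).round(4))
```

```text
no depth 1
395 374 n [-0.219 -0.025  0.975] mean [ 0.0055 -0.0064  0.0774] ((5.326343536376953, -6.627248764038086), (46.65117645263672, 58.679622650146484), 0.9336832165718079) zrange 0.06971252772189729 0.08630284171757352 mid [ 0.011  -0.0058  0.0531]
```

The bracket's middle is at about (0.011, -0.006, 0.053) in the chute frame, which is inside the limits. The lid knob is at (0.480, 0.206, 0.051), about 13 mm from the mat's centre. I hand in.

```bash
python3 -c "
from h import *
print(bot.job_done())"
```

```text
the job is handed in; nothing more can be done
None
```

I handed the job in at about 22 s of the 58 s, but the hand-in returned no verdict. By the camera, the lid lies flat, knob up, about 13 mm from the mat's centre, and the bracket lies in the chute about 53 mm above the table, its middle only about 11 mm inside the x limit; I didn't re-measure the bystanders.

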